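# Close the parts pots with their own lids

## Task

The strip-down is finished, so close the two open parts pots on the bench: put the blue lid on the blue pot and the green lid on the green pot, knob up, each fully home so that it sits level on the rim. Leave the pots standing upright where they are. The yellow lid and the red pot, which is already closed, are not part of the job.

Things in the scene. Friction and masses are not known exactly. Their poses are not given: they have to be found in the camera images.
- blue_pot: open blue plastic parts pot (0.45 kg, loose), a round cup standing upright with some screws and nuts at its bottom, below 20 mm: 55 mm tall, 76 mm outer diameter at the rim, 4 mm wall, mouth 68 mm across. Origin: centre of its underside, z up; rim at 55 mm
- green_pot: open green plastic parts pot (0.45 kg, loose), a round cup standing upright with some screws and nuts at its bottom, below 20 mm: 55 mm tall, 76 mm outer diameter at the rim, 4 mm wall, mouth 68 mm across. Origin: centre of its underside, z up; rim at 55 mm
- blue_lid: loose blue plastic lid (0.06 kg), knob up. Tapered plug below: 14 mm deep, 44 mm diameter at its foot, 62 mm at its top; then a disc 80 mm in diameter, 5 mm thick; then an upright cylindrical knob to hold it by, 26 mm diameter, 32 mm tall. Origin: centre of the plug's foot, z up; disc top at 19 mm, knob top at 51 mm. Fully home, the disc rests on the rim and the origin is 41 mm above the pot's
- green_lid: loose green plastic lid (0.06 kg), knob up. Tapered plug below: 14 mm deep, 44 mm diameter at its foot, 62 mm at its top; then a disc 80 mm in diameter, 5 mm thick; then an upright cylindrical knob to hold it by, 26 mm diameter, 32 mm tall. Origin: centre of the plug's foot, z up; disc top at 19 mm, knob top at 51 mm. Fully home, the disc rests on the rim and the origin is 41 mm above the pot's
There are look-alikes about, which are no part of the job. Leave any orange, purple or white look-alike of the blue_lid alone.

How it is judged (in metres and radians):
At the end, for the whole second after the job is handed in: Blue lid on blue pot, green lid on green pot, knob up: each centred within 10 mm, home on the rim (lid origin 36 to 45 mm above the pot's), lid and pot within 10 degrees of level, at rest, each pot less than 50 mm from where it stood (horizontal distance between blue_lid and blue_pot below 0.01 m and z of blue_lid in the frame of blue_pot between 0.036 and 0.045 m and angle between each of blue_lid, blue_pot, green_lid, green_pot's own z axis and vertical below 0.18 rad and distance of each of blue_pot, green_pot from where it was at the start of the episode below 0.05 m and linear speed of each of blue_lid, blue_pot, green_lid, green_pot below 0.02 m/s and horizontal distance between green_lid and green_pot below 0.01 m and z of green_lid in the frame of green_pot between 0.036 and 0.045 m); the robot touches nothing.
It also fails if it takes over 54 s, if anything falls off the work surface, if the arm or the gripper's body presses on something with over 40 N, if the wrist force passes 120 N, or if a joint passes its speed limit or range.

## Robot

A 6-joint arm with a two-finger parallel gripper is mounted at the origin on the work surface. World frame = base frame: x ahead of the robot, y to its left, z up, the work surface at z = 0. Lengths are in m, angles in degrees, forces in N, time in s.
With the tool pointing down it reaches from about 0.375 to 0.9 m from the base axis. Payload 3.1 kg.
Tool frame: the origin (TCP) lies between the finger pads; the fingertips stand 11 mm ahead of it and the grasp point (between the pads) lies 8 mm behind it; z points along the fingers, y is the line along which they close (so a half turn about z gives the same grasp; the last joint's range is limited). The gripper opens to 87 mm and grips with 3 to 60 N. Pads are 19 mm wide; open, the fingers measure 117 mm over their backs; the gripper's body (75 mm by 190 mm) begins 51 mm behind the grasp point.
Start: joints at [-76.404, 30.224, 82.088, -0, 67.689, -10.227], TCP at [0.252, -0.572, 0.234] pointing down, gripper open.
Joint ranges: [-176.69, 176.69], [-43.24, 126.21], [12.49, 139.97], [-82, 262], [0, 151.66], [-163.58, 163.58]. Speed limits (degrees/s): [159.86, 159.86, 180, 180, 180, 180].

## Interface

Orientations are given as a 3x3 rotation matrix whose columns are the frame's x, y, z axes.
In Python, from rig import bot gives the robot as it stands.
- The arm moves only by the tool apply_moves, never from a script. Its argument "steps" is a list that holds one entry, the list of rows, each a list of 7 numbers: the shift along the tool's x, y, z in cm, then the turn, a rotation vector about the tool's x, y, z in degrees, then the gripper command: -1 is shut, 1 is fully open, values between are in proportion. In form: [[[dx, dy, dz, rx, ry, rz, jaw], ...]]. A call has 1 to 20 rows; each row is the pose to reach, as a shift and turn from the pose commanded when the call began, along the tool's axes at that moment; what a row does not reach only later rows make up. A row lasts 1/8 s, in which the tool goes at most 62.5 mm and 10.7 degrees, less where a joint would pass 70% of its speed; a pose out of reach is approached as far as the arm can. A call with a gripper value outside its range is refused whole. The fingers move at their own pace and stop on an object; the grip force is fixed at half the most. Time passes only in rows, so rows that repeat a pose let the fingers close. It gives the time, the measured TCP pose, the force, the opening and the grip force at its end, in the units of the state.
- bot.read_state(): the state, without advancing time (a new reading comes with each control period).
- bot.capture(name): name is "side" or "top" or "wrist"; returns the picture (420x560x3 uint8, blue, green, red); there is no depth.
- bot.camera_model(name): a dict with "intrinsics" (3x3 intrinsics, pixels), "R" (3x3) and "t" (3): a world point X has camera coordinates R X + t. Camera axes: x right, y down, z forward; pixel columns grow to the right and rows downward; lengths in m; the calibration is good to about 2 mm. A picture is of the moment at which its call begins: read the wrist's pose just before it. camera_model takes no time and is no camera call; for the wrist camera it gives the pose at the moment of the call.
- bot.hand_in(): hands the job in; it is judged then, once.
The state is a dict: "time_s": time; "joint_positions": joint angles; "qvel": joint speeds; "tau": joint torques, N m; "position": TCP position; "tcp_rot": TCP orientation; "force": force on the tool from outside, world axes, zero at the start; "moment": the same for the moment, N m; "opening": opening from 0.0 (shut) to 1.0 (fully open); "grasp_force": force on a finger pad.
Only numpy, scipy, OpenCV 4.12 (cv2) and the standard library are available. Lean on these libraries where they do the work, as an engineer would, in place of code of your own. Each camera call takes 0.05 s, during which the arm holds its last target. There are 200 camera calls.

## Working session

There is one attempt and no reset: what is moved stays moved. The work goes in short steps, Python scripts to look and compute and a tool call to move; the robot and the scene stay as the last step left them, time stands still between calls to the robot, and variables do not carry over. Pictures are saved under pics/ and viewed, at most 10 in all, crops included, and the job is handed in when it is done.

Besides the shell and the picture viewer there is one more tool, called after "Call:" in YAML: its name, and indented under it one key for each argument. apply_moves: Moves the arm, as the interface text tells. Its arguments: {"type":"object","properties":{"steps":{"type":"array","items":{"type":"array","items":{"type":"array","items":{"type":"number"}}}}},"required":["steps"]}

```bash
mkdir -p pics; ls; python3 - <<'E'
from rig import bot
import cv2, numpy as np
for n in ["top","side"]:
    cv2.imwrite(f"pics/{n}0.png",bot.capture(n))
    m=bot.camera_model(n); print(n,np.round(m["intrinsics"],1).tolist(),np.round(-m["R"].T@m["t"],3),np.round(m["R"],2).tolist())
s=bot.read_state(); print(s["time_s"],s["position"],np.round(s["tcp_rot"],3).tolist(),s["opening"])
E
```

```text
pics
top [[445.3, 0.0, 274.9], [0.0, 445.3, 212.3], [0.0, 0.0, 1.0]] [0.243 0.037 1.146] [[-0.0, -1.0, -0.02], [-0.98, 0.01, -0.18], [0.18, 0.02, -0.98]]
side [[431.8, 0.0, 278.8], [0.0, 431.8, 209.0], [0.0, 0.0, 1.0]] [0.083 0.673 0.798] [[-0.86, -0.51, -0.0], [-0.37, 0.62, -0.69], [0.35, -0.59, -0.73]]
0.1 [ 0.25234768 -0.57112886  0.23269036] [[0.915, 0.404, -0.0], [0.404, -0.915, 0.002], [0.0, -0.002, -1.0]] 0.9987095201322466
```

View pics/top0.png

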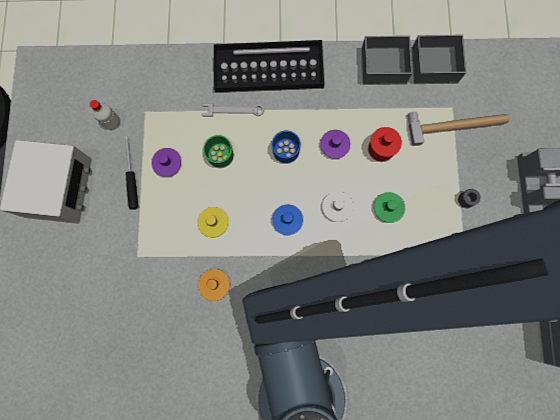

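View pics/side0.png

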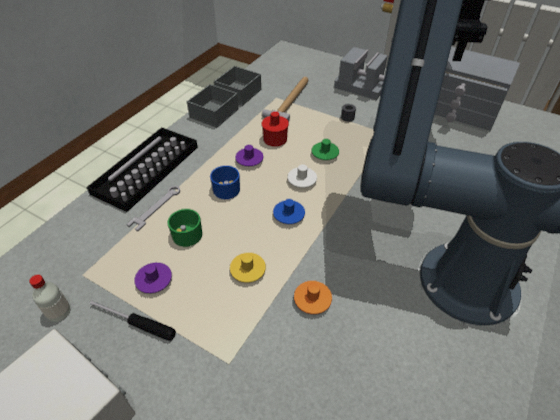

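Top view: green pot (218,151), blue pot (286,147), blue lid (287,219), green lid (389,207), all unobstructed, lids upright. The side view agrees.

```bash
cat > h.py <<'E'
import cv2, numpy as np
from scipy.optimize import least_squares
from rig import bot
HUE={"blue":(100,125),"green":(50,80)}
def cast(m,px,z):
    px=np.asarray(px,float).reshape(-1,2); c=-m["R"].T@m["t"]
    d=np.c_[px,np.ones(len(px))]@np.linalg.inv(m["intrinsics"]).T@m["R"]
    return (c+d*((z-c[2])/d[:,2])[:,None])[:,:2]
def blobs(img,col,amin=150):
    hsv=cv2.cvtColor(img,cv2.COLOR_BGR2HSV); lo,hi=HUE[col]
    k=cv2.inRange(hsv,(lo,110,30),(hi,255,255))
    cs,_=cv2.findContours(k,cv2.RETR_EXTERNAL,cv2.CHAIN_APPROX_NONE)
    return [cv2.convexHull(c) for c in cs if cv2.contourArea(c)>amin]
def circle(m,hull,z,r):
    """far-half fit of a circle of radius r on plane z; returns centre, rms, free radius"""
    msk=np.zeros((420,560),np.uint8); cv2.fillPoly(msk,[hull],255)
    c=cv2.findContours(msk,cv2.RETR_EXTERNAL,cv2.CHAIN_APPROX_NONE)[0][0]
    P=cast(m,c,z); cam=(-m["R"].T@m["t"])[:2]; g=P.mean(0); u=(g-cam)/np.linalg.norm(g-cam)
    Q=P[(P-g)@u>0.0]
    f=lambda v:np.linalg.norm(Q-v[:2],axis=1)-(v[2] if len(v)>2 else r)
    s=least_squares(f,g,loss="soft_l1",f_scale=.001); t=least_squares(f,np.r_[g,r],loss="soft_l1",f_scale=.001)
    return s.x,np.sqrt(np.mean(s.fun**2)),t.x
E
python3 - <<'E'
from h import *
for n in ["top","side"]:
    img=cv2.imread(f"pics/{n}0.png"); m=bot.camera_model(n)
    for col in HUE:
        for b in blobs(img,col):
            px=b.reshape(-1,2).mean(0).round()
            for w,z,r in (("lid",.019,.04),("pot",.055,.038)):
                c,e,t=circle(m,b,z,r); print(n,col,px,w,c.round(4),"rms mm",round(e*1e3,2),"free",t.round(4))
E
```

```text
top blue [287. 220.] lid [0.4339 0.0306] rms mm 0.85 free [0.4351 0.0306 0.0391]
top blue [287. 220.] pot [0.4288 0.0308] rms mm 0.74 free [0.429  0.0308 0.0378]
top blue [286. 147.] lid [0.6346 0.0326] rms mm 1.56 free [0.6378 0.0322 0.0374]
top blue [286. 147.] pot [0.623  0.0326] rms mm 1.19 free [0.6252 0.0323 0.0362]
top green [390. 206.] lid [ 0.4648 -0.2294] rms mm 1.04 free [ 0.4664 -0.2314  0.038 ]
top green [390. 206.] pot [ 0.4583 -0.2217] rms mm 0.83 free [ 0.4593 -0.2229  0.0368]
top green [217. 150.] lid [0.6248 0.2128] rms mm 1.54 free [0.6274 0.2147 0.0374]
top green [217. 150.] pot [0.6133 0.2077] rms mm 1.19 free [0.6152 0.209  0.0362]
side blue [289. 211.] lid [0.4349 0.0343] rms mm 2.14 free [0.437  0.0309 0.0371]
side blue [289. 211.] pot [0.4187 0.0636] rms mm 1.99 free [0.4206 0.0606 0.0354]
side blue [224. 182.] lid [0.6488 0.0076] rms mm 1.92 free [0.65   0.0057 0.0379]
side blue [224. 182.] pot [0.6227 0.0382] rms mm 1.75 free [0.6238 0.0365 0.0362]
side green [184. 225.] lid [0.6374 0.1907] rms mm 1.71 free [0.6393 0.1897 0.038 ]
side green [184. 225.] pot [0.6119 0.2129] rms mm 1.56 free [0.6135 0.212  0.0363]
side green [325. 151.] lid [ 0.4658 -0.2302] rms mm 5.45 free [ 0.4692 -0.2374  0.0339]
side green [325. 151.] pot [ 0.4482 -0.1887] rms mm 5.14 free [ 0.4514 -0.1954  0.0323]
```

Two views agree within a few mm; pot spacing, reach and radii plausible. Moving over the green lid, squared to world axes, for a near look.

Call:
apply_moves:
  steps:
    - [[8,-5.5,0,0,0,8,1],[16,-11,0,0,0,16,1],[25,-17,0,0,0,23.8,1],[33.3,-22.5,0,0,0,23.8,1],[33.3,-22.5,0,0,0,23.8,1],[33.3,-22.5,0,0,0,23.8,1],[33.3,-22.5,0,0,0,23.8,1],[33.3,-22.5,0,0,0,23.8,1],[33.3,-22.5,0,0,0,23.8,1],[33.3,-22.5,0,0,0,23.8,1]]

```text
time_s: 1.35
position: [0.4657, -0.2326, 0.2334]
tcp_rot: [[1.0, -0.001, -0.0], [-0.001, -1.0, -0.0], [-0.0, 0.0, -1.0]]
force: [0.3, -0.4, 0.1]
opening: 1.002
grasp_force: 0.0
```

```bash
cat > look.py <<'E'
import sys
from h import *
name,col=sys.argv[1:3]
s=bot.read_state(); m=bot.camera_model("wrist"); img=bot.capture("wrist"); cv2.imwrite(f"pics/{name}.png",img)
print(s["time_s"],s["position"].round(4) if hasattr(s["position"],"round") else s["position"],np.round(s["tcp_rot"],3).tolist(),"cam",(-m["R"].T@m["t"]).round(3))
for b in blobs(img,col,400):
    x,y,w,h=cv2.boundingRect(b); print("bbox",x,y,w,h)
    for k,z,r in (("lid",.019,.04),("pot",.055,.038)):
        c,e,t=circle(m,b,z,r); print(k,c.round(4),round(e*1e3,2),t.round(4))
E
python3 look.py w1 green
```

```text
1.35 [ 0.4657 -0.2326  0.2334] [[1.0, -0.001, -0.0], [-0.001, -1.0, -0.0], [-0.0, 0.0, -1.0]] cam [ 0.551 -0.232  0.384]
bbox 244 147 65 64
lid [ 0.4712 -0.2311] 0.83 [ 0.4691 -0.2309  0.0383]
pot [ 0.4814 -0.2313] 1.49 [ 0.4772 -0.231   0.0345]
```

View pics/w1.png

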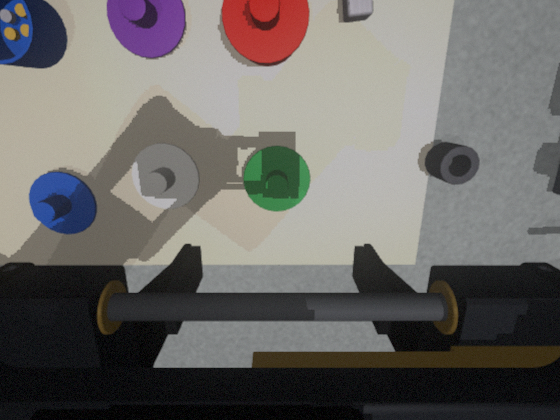

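The green lid is at (277,178), centred at about (0.468, -0.231). Descending and gripping.

Call:
apply_moves:
  steps:
    - [[0.2,-0.15,6,0,0,0,1],[0.2,-0.15,12,0,0,0,1],[0.2,-0.15,17,0,0,0,1],[0.2,-0.15,19.7,0,0,0,1],[0.2,-0.15,19.7,0,0,0,1],[0.2,-0.15,19.7,0,0,0,1],[0.2,-0.15,19.7,0,0,0,-1],[0.2,-0.15,19.7,0,0,0,-1],[0.2,-0.15,19.7,0,0,0,-1],[0.2,-0.15,19.7,0,0,0,-1],[0.2,-0.15,19.7,0,0,0,-1],[0.2,-0.15,19.7,0,0,0,-1],[0.2,-0.15,19.7,0,0,0,-1],[0.2,-0.15,19.7,0,0,0,-1]]

```text
time_s: 3.15
position: [0.4682, -0.2299, 0.0365]
tcp_rot: [[1.0, 0.0, -0.0], [0.0, -1.0, -0.0], [-0.0, 0.0, -1.0]]
force: [-0.1, 1.1, -0.3]
opening: 0.291
grasp_force: 30.0
```

Call:
apply_moves:
  steps:
    - [[0,0,-4,0,0,0,-1],[0,0,-9,0,0,0,-1],[0,0,-15,0,0,0,-1],[0.5,-5,-17,0,0,0,-1],[1,-10,-17,0,0,0,-1],[1.3,-15,-17,0,0,0,-1],[1.6,-20,-17,0,0,0,-1],[2,-25,-17,0,0,0,-1],[2.4,-30,-17,0,0,0,-1],[2.8,-35,-17,0,0,0,-1],[3.2,-40,-17,0,0,0,-1],[3.2,-44,-17,0,0,0,-1],[3.2,-44,-17,0,0,0,-1],[3.2,-44,-17,0,0,0,-1],[3.2,-44,-17,0,0,0,-1]]

```text
time_s: 5.03
position: [0.4999, 0.209, 0.2064]
tcp_rot: [[1.0, -0.001, -0.001], [-0.001, -1.0, -0.0], [-0.001, 0.0, -1.0]]
force: [-0.4, -0.7, 0.1]
opening: 0.287
grasp_force: 30.0
```

```bash
python3 look.py w2 green
```

```text
5.025 [0.4999 0.209  0.2064] [[1.0, -0.001, -0.001], [-0.001, -1.0, -0.0], [-0.001, 0.0, -1.0]] cam [0.586 0.21  0.357]
bbox 211 193 132 100
lid [0.4011 0.2091] 23.62 [0.4522 0.2095 0.0878]
pot [0.4227 0.2092] 19.47 [0.4664 0.2095 0.0784]
bbox 235 21 84 91
lid [0.6234 0.2099] 0.61 [0.6219 0.21   0.0412]
pot [0.6165 0.2099] 0.58 [0.6181 0.21   0.0368]
```

View pics/w2.png

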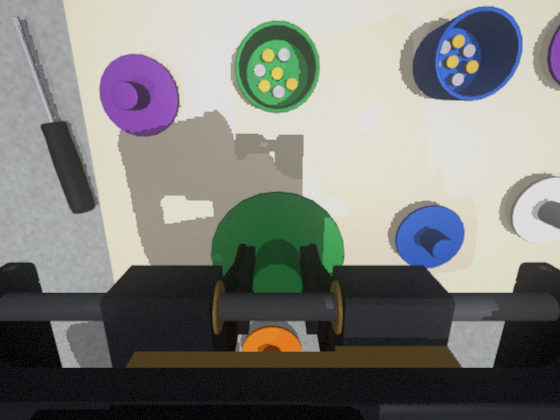

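Pot rim at (277,66), about (0.617, 0.210); held lid front edge at row 193. Checking the lid's x in the hand, and the blue pot while it is in view.

```bash
python3 - <<'E'
from h import *
m=bot.camera_model("wrist"); img=cv2.imread("pics/w2.png")
print(cast(m,[[277,192.5]],.189)-[.04,0], cast(m,[[211,250],[344,250]],.189))
for b in blobs(img,"blue",400):
    print(cv2.boundingRect(b),"lid",circle(m,b,.019,.04)[2].round(4),"pot",circle(m,b,.055,.038))
E
```

```text
[[0.50037051 0.20978809]] [[0.50540258 0.24862915]
 [0.50533628 0.17037926]]
(396, 206, 68, 62) lid [0.4397 0.0314 0.0385] pot (array([0.45809398, 0.05372887]), np.float64(0.0013928033795897203), array([0.45524923, 0.0503517 , 0.03442831]))
(434, 7, 88, 93) lid [0.634  0.0127 0.0413] pot (array([0.62850277, 0.03503727]), np.float64(0.000553511175112603), array([0.62883267, 0.03366245, 0.03686503]))
```

Call:
apply_moves:
  steps:
    - [[4,0,0,0,0,0,-1],[8,0,0,0,0,0,-1],[11.6,0,0,0,0,0,-1],[11.6,0,3,0,0,0,-1],[11.6,0,7,0,0,0,-1],[11.6,0,10,0,0,0,-1],[11.6,0,11,0,0,0,-1],[11.6,0,11.5,0,0,0,-1],[11.6,0,12,0,0,0,-1],[11.6,0,12.4,0,0,0,-1],[11.6,0,12.7,0,0,0,-1],[11.6,0,12.8,0,0,0,-1],[11.6,0,12.8,0,0,0,-1],[11.6,0,12.8,0,0,0,-1]]

```text
time_s: 6.82
position: [0.6161, 0.2102, 0.0787]
tcp_rot: [[1.0, 0.0, 0.0], [0.0, -1.0, 0.0], [0.0, -0.0, -1.0]]
force: [-0.2, 0.5, 0.4]
opening: 0.293
grasp_force: 30.0
```

Call:
apply_moves:
  steps:
    - [[0,0,0.1,0,0,0,-1],[0,0,0.1,0,0,0,-1],[0,0,0.1,0,0,0,1],[0,0,0.1,0,0,0,1],[0,0,0.1,0,0,0,1],[0,0,0.1,0,0,0,1],[0,0,0.1,0,0,0,1],[0,0,-2,0,0,0,1],[0,0,-6,0,0,0,1],[0,0,-12,0,0,0,1],[-5,4,-15,0,0,0,1],[-9,8,-15,0,0,0,1],[-13,12,-15,0,0,0,1],[-17.9,16,-15,0,0,0,1],[-17.9,17.9,-15,0,0,0,1],[-17.9,17.9,-15,0,0,0,1],[-17.9,17.9,-15,0,0,0,1]]

```text
time_s: 8.95
position: [0.4379, 0.0314, 0.2288]
tcp_rot: [[1.0, 0.0, 0.001], [0.0, -1.0, 0.0], [0.001, -0.0, -1.0]]
force: [1.1, 0.7, -0.4]
opening: 1.0
grasp_force: 0.0
```

```bash
python3 look.py w3 blue; python3 -c "
from h import *
img=bot.capture('side'); cv2.imwrite('pics/s1.png',cv2.resize(img[90:350,60:380],None,fx=2,fy=2))"
```

```text
8.95 [0.4379 0.0314 0.2288] [[1.0, 0.0, 0.001], [0.0, -1.0, 0.0], [0.001, -0.0, -1.0]] cam [0.523 0.032 0.38 ]
bbox 245 149 67 65
lid [0.4411 0.0309] 0.62 [0.4396 0.0309 0.0388]
pot [0.4517 0.0311] 1.35 [0.448  0.0311 0.0349]
bbox 238 0 77 31
lid [0.5909 0.0338] 5.64 [0.2063 0.0324 0.4189]
pot [0.582  0.0335] 4.78 [0.2575 0.0324 0.3576]
```

View pics/s1.png

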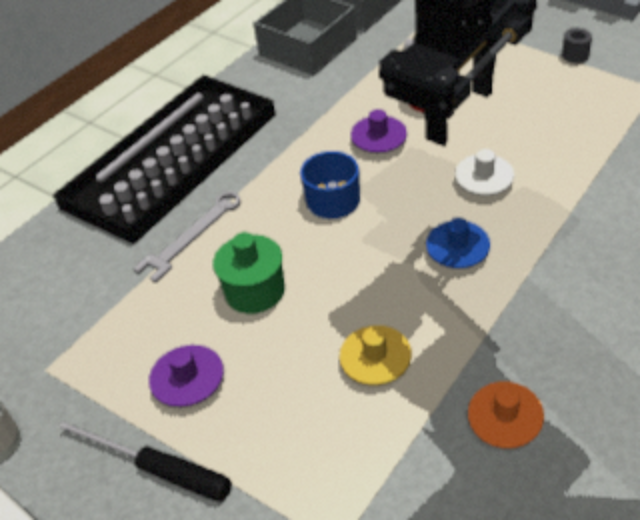

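View pics/w3.png

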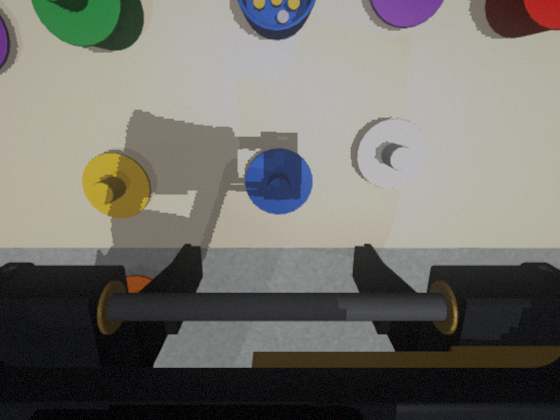

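The green lid looks seated level on its pot in the side crop (at 248,270). In the wrist view the blue lid is at (278,181), straight under the approach. Gripping it.

Call:
apply_moves:
  steps:
    - [[0.05,0,6,0,0,0,1],[0.05,0,12,0,0,0,1],[0.05,0,17,0,0,0,1],[0.05,0,19.2,0,0,0,1],[0.05,0,19.2,0,0,0,1],[0.05,0,19.2,0,0,0,1],[0.05,0,19.2,0,0,0,-1],[0.05,0,19.2,0,0,0,-1],[0.05,0,19.2,0,0,0,-1],[0.05,0,19.2,0,0,0,-1],[0.05,0,19.2,0,0,0,-1],[0.05,0,19.2,0,0,0,-1],[0.05,0,19.2,0,0,0,-1],[0.05,0,19.2,0,0,0,-1]]

```text
time_s: 10.8
position: [0.4376, 0.0311, 0.0365]
tcp_rot: [[1.0, 0.0, -0.0], [0.0, -1.0, -0.0], [-0.0, 0.0, -1.0]]
force: [0.2, -0.1, -0.4]
opening: 0.289
grasp_force: 30.0
```

Lift to a viewing pose short of the blue pot, at (0.51, 0.033).

Call:
apply_moves:
  steps:
    - [[0,0,-4,0,0,0,-1],[0,0,-9,0,0,0,-1],[0,0,-14,0,0,0,-1],[3,0,-17,0,0,0,-1],[7,-0.2,-17,0,0,0,-1],[7,-0.2,-17,0,0,0,-1],[7,-0.2,-17,0,0,0,-1],[7,-0.2,-17,0,0,0,-1]]

```text
time_s: 11.8
position: [0.5057, 0.0334, 0.2058]
tcp_rot: [[1.0, 0.0, -0.003], [0.0, -1.0, 0.0], [-0.003, -0.0, -1.0]]
force: [0.4, 1.4, -0.8]
opening: 0.286
grasp_force: 30.0
```

```bash
python3 look.py w4 blue; python3 - <<'E'
from h import *
m=bot.camera_model("wrist"); b=max(blobs(cv2.imread("pics/w4.png"),"blue",400),key=cv2.contourArea).reshape(-1,2)
t=b[:,1].min(); u=b[b[:,1]==t].mean(0); print("lid centre x,y",cast(m,[u-[0,.5]],.189)-[.04,0], cast(m,[[(b[:,0].min()+b[:,0].max())/2,250]],.189))
E
```

```text
11.8 [0.5057 0.0334 0.2058] [[1.0, 0.0, -0.003], [0.0, -1.0, 0.0], [-0.003, -0.0, -1.0]] cam [0.592 0.034 0.356]
bbox 211 191 133 102
lid [0.4065 0.0342] 24.34 [0.4572 0.0342 0.088 ]
pot [0.4282 0.0342] 20.08 [0.4715 0.0342 0.0786]
bbox 236 14 85 93
lid [0.6346 0.0334] 0.68 [0.6329 0.0334 0.0414]
pot [0.6272 0.0335] 0.49 [0.6285 0.0335 0.037 ]
lid centre x,y [[0.50764853 0.03425564]] [[0.51160192 0.03421253]]
```

View pics/w4.png

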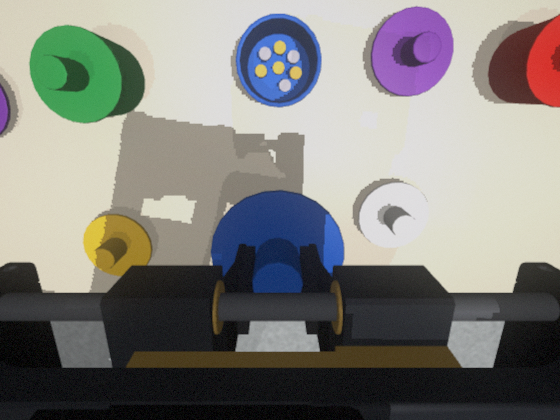

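Pot rim at (278,60) → about (0.6278, 0.0335); lid held level. Moving above it and letting the arm settle before lowering.

Call:
apply_moves:
  steps:
    - [[4,0,0,0,0,0,-1],[8,0,0,0,0,0,-1],[12,0,2,0,0,0,-1],[12,0,6,0,0,0,-1],[12,0,9,0,0,0,-1],[12,0,9,0,0,0,-1],[12,0,9,0,0,0,-1],[12,0,9,0,0,0,-1]]

```text
time_s: 12.85
position: [0.6287, 0.0331, 0.1184]
tcp_rot: [[1.0, 0.0, 0.003], [0.0, -1.0, -0.0], [0.003, 0.0, -1.0]]
force: [-0.3, -0.3, -1.0]
opening: 0.295
grasp_force: 30.0
```

Call:
apply_moves:
  steps:
    - [[-0.1,0,0,0,0,0,-1],[-0.1,0,1.5,0,0,0,-1],[-0.1,0,2.3,0,0,0,-1],[-0.1,0,2.8,0,0,0,-1],[-0.1,0,3.3,0,0,0,-1],[-0.1,0,3.6,0,0,0,-1],[-0.1,0,3.8,0,0,0,-1],[-0.1,0,3.8,0,0,0,-1],[-0.1,0,3.8,0,0,0,-1]]

```text
time_s: 13.98
position: [0.6268, 0.0332, 0.0788]
tcp_rot: [[1.0, 0.0, 0.0], [0.0, -1.0, -0.0], [0.0, 0.0, -1.0]]
force: [0.4, 0.9, -0.8]
opening: 0.292
grasp_force: 30.0
```

Call:
apply_moves:
  steps:
    - [[0,0,0.1,0,0,0,-1],[0,0,0.1,0,0,0,-1],[0,0,0.1,0,0,0,1],[0,0,0.1,0,0,0,1],[0,0,0.1,0,0,0,1],[0,0,0.1,0,0,0,1],[0,0,0.1,0,0,0,1],[0,0,-2,0,0,0,1],[0,0,-6,0,0,0,1],[0,0,-12,0,0,0,1],[-6,0,-15,0,0,0,1],[-12,0,-15,0,0,0,1],[-12,0,-15,0,0,0,1],[-12,0,-15,0,0,0,1],[-12,0,-15,0,0,0,1]]

```text
time_s: 15.85
position: [0.5087, 0.0328, 0.2289]
tcp_rot: [[1.0, 0.0, 0.003], [0.0, -1.0, -0.0], [0.003, 0.0, -1.0]]
force: [-0.3, -0.7, -0.7]
opening: 1.001
grasp_force: 0.0
```

```bash
python3 - <<'E'
from h import *
for n,roi in (("wrist",None),("side",1)):
    m=bot.camera_model(n); img=bot.capture(n)
    for col in HUE:
        for b in blobs(img,col,300): print(n,col,cv2.boundingRect(b),"disc top z=.060:",circle(m,b,.060,.04)[2].round(4))
    if n=="side": a=cv2.resize(img[140:290,140:310],(540,476))
    else: w=cv2.resize(img[:300,:],(540,289))
cv2.imwrite("pics/end.png",cv2.resize(np.vstack([w,a]),None,fx=.78,fy=.78)); print(bot.read_state()["opening"])
E
```

```text
wrist blue (235, 23, 84, 91) disc top z=.060: [0.6279 0.0341 0.039 ]
wrist green (49, 37, 85, 88) disc top z=.060: [0.6165 0.2107 0.0385]
side blue (210, 161, 30, 38) disc top z=.060: [0.6255 0.0339 0.0383]
side green (167, 207, 35, 39) disc top z=.060: [0.6131 0.2121 0.0381]
0.999902718068917
```

View pics/end.png

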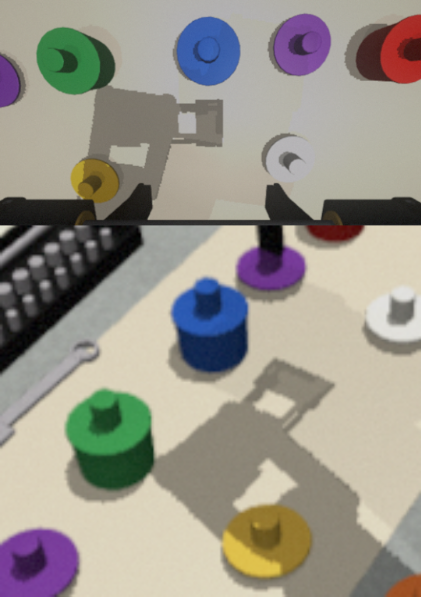

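Both lids sit level and centred on their pots (blue at (208,50) in the upper view, green at (110,430) in the lower). The disc tops measured at 60 mm height line up with the pot centres, and the gripper is clear. Handing in.

```bash
python3 -c "
from rig import bot; print(bot.hand_in())"
```

```text
the job is handed in; nothing more can be done
None
```

The blue and green lids are on their matching pots, looking level and fully home in the final camera check; I handed the job in at about 16 s, but no verdict came back.

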